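# Let the bin-row stop out to the second round hole

### The job

The stop at the end of the bin row is on a telescoping square tube, held by a spring button that now stands in the tube's oblong slot (drawing the outer tube gently outwards until the slot's end bears on the button tells by feel where it sits). Squeeze the button in and slide the outer tube outwards until it catches in the first round hole, let it pop out there, then press it again and slide on until it pops through the second round hole, so that the wider bin will fit the row. Feel for each catch and pull gently, never wrenching the tube against the standing button; leave the tube locked and let go of, and do not disturb the bins and the screwdriver.

Things in the scene. Friction and masses are not known exactly. Their poses are not given: they have to be found in the camera images.
- rack: Bin rack fixed to the bench: a steel post carries one level square telescoping tube, centre line 105 mm above the bench. Origin on the bench below the spring button's nominal place; z up; y along the tube away from the post (sliding outwards is +y); x level, square to the tube, to the side where the button sticks out. Two small bins, 55 mm high, stand in a row at x -130 to -40 mm.
- post_top (a point): Centre of the top of the dark steel post (34 x 30 mm, 130 mm high, on a 130 x 90 mm foot plate) that carries the fixed 24 mm inner tube: x = 0, y = -185, z = 130 mm in the rack's frame.
- button_spot (a point): Nominal place of the button's axis in the plane of the outer tube's +x face: x = 15, y = 0, z = 105 mm in the rack's frame. The button is really wedged in the fixed inner tube up to 10 mm to either side of this along y (differs each time, shown by no reading), so it has to be found by feel or sight. It stays put when the outer tube slides.
- button (a joint): Press depth (m) of the round steel button, 14 mm across with a 45 degree bevelled tip: 0 popped out (4 mm proud of the tube), 0.004 flush, about 0.007 trapped under the 3 mm wall. 2 N to start, 3 N at flush. A flat finger pad squeezed across it and the tube's face holds it flush; an 8 to 16 N pull along the tube then makes it duck under. It springs out again when a hole comes over it.
- tube (a joint): How far (m) the outer tube has been slid outwards (+y); about 0 at the start. Bare aluminium, 30 x 30 mm; slides with 5 to 7 N. Its +x face has an oblong slot 36 mm long (y = -18 to 18 mm at the start) with the button standing in it and, further towards the post, three round 16 mm holes, unevenly spaced (30 to 45 mm). Drawn out until the slot bears on the button, the button's centre is at rack y = this value - 11 mm.
- tube_inner_end (a point): Centre of the outer tube's end nearest the post; moves with the tube; at the start x = 0, y = -140, z = 105 mm in the rack's frame. The outer tube is 225 mm long from here to the stop plate.
- stop_plate (a point): Centre of the outer side of the grey stop plate on the outer tube's far end, 175 mm (rack x from -155 to +20 mm) x 6 mm x 100 mm high, top edge 15 mm above the tube's centre line. It moves with the tube; at the start x = -67.5, y = 91, z = 70 mm in the rack's frame.
- bin_a: Small open green bin of connectors, 90 x 70 mm, 55 mm high, beside the stop plate; origin under its middle. Bystander.
- bin_b: The same bin, next in the row. Bystander.
- bin_wide: Wider open green bin, 110 x 150 mm, 60 mm high, waiting at the robot's left; origin under its middle. Bystander.
- screwdriver: Screwdriver lying on the bench at the robot's right. Bystander.

How it is judged (in metres and radians):
On the way:
1. the button is popped through the first round hole (value of joint tube between 0.032 and 0.056 m and value of joint button below 0.0015 m), for 0.1 s.
At the end, for the whole second after the job is handed in: The button is popped out through the tube's second round hole (pressed less than 1.5 mm, with the tube slid out by 0.064 to 0.088 m, which no other hole allows), and the tube is at rest (value of joint tube between 0.064 and 0.088 m and value of joint button below 0.0015 m and linear speed of tube below 0.01 m/s); the robot touches nothing.
It fails at once if the tube is wrenched against the button with more than 20 N (contact force between button and tube above 20 N).
It fails at once if a bin of the row or a bystander is moved by more than 15 mm (distance of any of bin_a, bin_b, bin_wide, screwdriver from where it was at the start of the episode above 0.015 m).
It also fails if it takes over 58 s, if anything falls off the work surface, if the arm or the gripper's body presses on something with over 40 N, if the wrist force passes 120 N, or if a joint passes its speed limit or range.

### The arm

A 6-joint arm with a two-finger parallel gripper is mounted at the origin on the work surface. World frame = base frame: x ahead of the robot, y to its left, z up, the work surface at z = 0. Lengths are in mm, angles in rad, forces in N, time in s.
With the tool pointing down it reaches from about 325 to 775 mm from the base axis. Payload 9.3 kg.
Tool frame: the origin (TCP) lies on the centre line of the jaws, within the pads' length; the fingertips stand 19 mm ahead of it and the grasp point (between the pads) is the TCP; z points along the fingers, y is the line along which they close (so a half turn about z gives the same grasp; the last joint's range is limited). The gripper opens to 85 mm and grips with 20 to 120 N. Pads are 22 mm wide; open, the fingers measure 114 mm over their backs; the gripper's body (76 mm by 85 mm) begins 54 mm behind the grasp point. The pads swing forward as they close: fully open they stand 13 mm farther back than shut.
Start: joints at [-1.277, 0.259, 0.021, 1.334, 0, 1.418], TCP at [237.638, -496.009, 250.279] pointing down, gripper open.
Joint ranges: [-3.04, 3.04], [-0.91, 1.82], [-1.04, 1.36], [-1.92, 1.95], [-1.52, 1.45], [-3.14, 3.14]. Speed limits (rad/s): [2.22, 2.22, 2.79, 3.14, 3.14, 3.14].

### API

Orientations are given as a unit quaternion [x, y, z, w].
In Python, from cell import robot gives the robot as it stands. Calls block until the motion is done:
- robot.move_ptp(position, orientation): joint-space move of the TCP to a pose.
- robot.movel(position, rot=None, vel=150, force_limit=None): straight line of the TCP; rot=None keeps the orientation; vel is the mean speed in mm/s. With force_limit (N) it stops when the force on the tool has changed by that much, and returns True; else False.
- robot.move_j(angles): joint-space move.
- robot.let_go() and robot.grab(grasp_force=None): open the fingers fully, or close them until they stop; grasp_force is the grip in N (None keeps the last).
- robot.pause(seconds).
- robot.ik(position, orientation): joint angles nearest the present ones, or None.
- robot.read_camera(name): name is "scene" or "top"; returns the picture (480x640x3 uint8, red, green, blue); there is no depth.
- robot.get_calibration(name): a dict with "intrinsics" (3x3 intrinsics, pixels), "k1" (the pictures are not rectified: a ray, as slopes to the right and down, at radius r is drawn at 1 + k1 r^2 times it, then the intrinsics apply), "extrinsics" (4x4, takes a point from camera to world coordinates). Camera axes: x right, y down, z forward; pixel columns grow to the right and rows downward; lengths in mm; the calibration is good to about 2 mm. A picture is of the moment at which its call begins. get_calibration takes no time and is no camera call.
A pose or a line that the arm cannot do raises robot.MotionError and nothing moves.
- robot.close_job(): hands the job in; it is judged then, once.
Readings, each from a call of its own:
- robot.read_clock(): time.
- robot.read_joint_positions(): joint angles.
- robot.read_joint_vel(): joint speeds.
- robot.read_effort(): joint torques, N m.
- robot.read_eef_pos(): TCP position.
- robot.read_ee_rot(): TCP orientation.
- robot.read_contact_force(): force on the tool from outside, world axes, zero at the start.
- robot.read_moment(): the same for the moment, N m.
- robot.read_width(): finger opening in mm.
- robot.read_gripper_force(): force on a finger pad.
Only numpy, scipy, OpenCV 4.12 (cv2) and the standard library are available. Lean on these libraries where they do the work, as an engineer would, in place of code of your own. Each camera call takes 0.05 s, during which the arm holds its last target. There are 200 camera calls.

## Working session

There is one attempt and no reset: what is moved stays moved. The work goes in short steps, each a Python script; the robot and the scene stay as the last script left them, time stands still between calls to the robot, and variables do not carry over. Pictures are saved under pics/ and viewed, at most 10 in all, crops included, and the job is handed in when it is done.

```bash
ls; mkdir -p pics
python3 - <<'E'
from cell import robot
import cv2,numpy as np
for n in("scene","top"):
    im=robot.read_camera(n); cv2.imwrite(f"pics/{n}0.png",im[:,:,::-1])
    c=robot.get_calibration(n); print(n,c)
print(robot.read_ee_rot(),robot.read_clock(),robot.read_width())
E
```

```text
pics
scene {'intrinsics': array([[435.76003936,   0.        , 317.22369537],
       [  0.        , 435.76003936, 236.24948688],
       [  0.        ,   0.        ,   1.        ]]), 'k1': -0.017433059325411792, 'extrinsics': array([[ 6.49854070e-01,  4.83883535e-01, -5.86128324e-01,
         1.15374078e+03],
       [ 7.59952625e-01, -4.00763085e-01,  5.11723517e-01,
        -5.29565635e+02],
       [ 1.27159888e-02, -7.77975369e-01, -6.28166084e-01,
         7.71013587e+02],
       [ 0.00000000e+00,  0.00000000e+00,  0.00000000e+00,
         1.00000000e+00]])}
top {'intrinsics': array([[492.12089075,   0.        , 322.75430451],
       [  0.        , 492.12089075, 240.39342147],
       [  0.        ,   0.        ,   1.        ]]), 'k1': -0.04203512285218557, 'extrinsics': array([[ 1.00977676e-02, -9.98160799e-01,  5.97750338e-02,
         4.56896011e+02],
       [-9.99903250e-01, -9.50732870e-03,  1.01538682e-02,
        -1.48842289e+01],
       [-9.56689227e-03, -5.98717819e-02, -9.98160230e-01,
         1.26521897e+03],
       [ 0.00000000e+00,  0.00000000e+00,  0.00000000e+00,
         1.00000000e+00]])}
[ 9.75151056e-01  2.21540226e-01 -3.19035651e-05 -5.87402630e-04] 0.1 85.79577302509786
```

View pics/scene0.png

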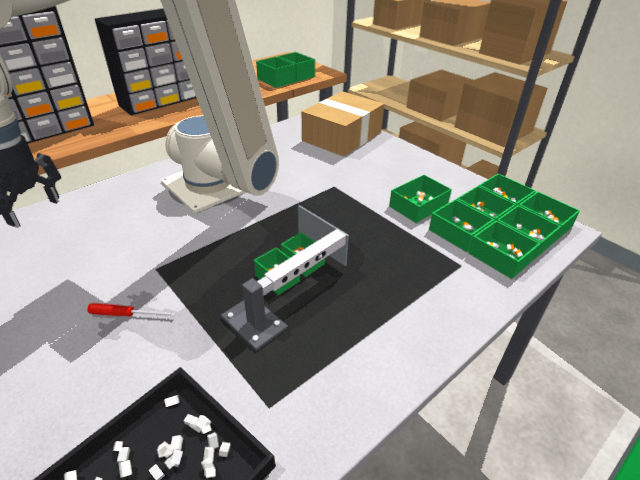

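View pics/top0.png

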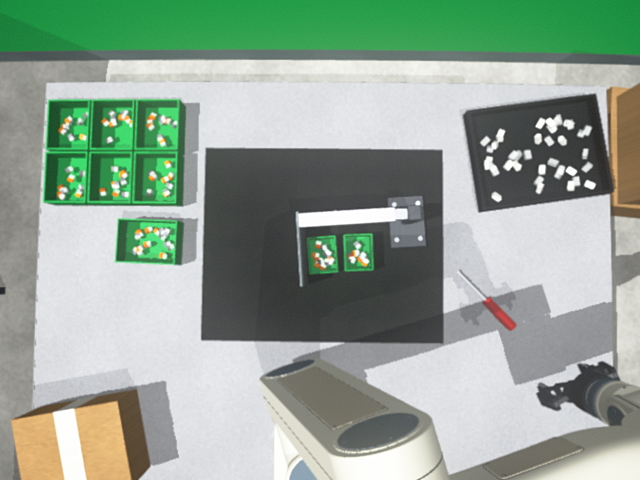

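The scene view shows the white tube from the post (≈(254,290)) to the stop plate (≈(345,240)), with the dark holes on the face turned away from the robot. In the top view the tube runs from (298,218) to (395,213), with the post at (402,213) and the plate from (298,212) to (302,286). So rack +y is roughly world +y and rack +x is roughly world +x.

```bash
cat > h.py <<'E'
from cell import robot
import cv2,numpy as np
def ray(n,px):
    c=robot.get_calibration(n);K=c["intrinsics"];E=c["extrinsics"]
    p=np.atleast_2d(np.array(px,float));d=(p-K[:2,2])/K[0,0];u=d.copy()
    for _ in range(5): u=d/(1+c["k1"]*(u**2).sum(1,keepdims=True))
    return E[:3,3],np.c_[u,np.ones(len(u))]@E[:3,:3].T
def onz(n,px,z):
    o,d=ray(n,px);return (o+d*((z-o[2])/d[:,2])[:,None])[:,:2]
def proj(n,P):
    c=robot.get_calibration(n);K=c["intrinsics"];E=c["extrinsics"]
    q=(np.atleast_2d(P)-E[:3,3])@E[:3,:3];u=q[:,:2]/q[:,2:]
    return u*(1+c["k1"]*(u**2).sum(1,keepdims=True))*K[0,0]+K[:2,2]
E
python3 - <<'E'
from h import *
im=cv2.imread("pics/top0.png")
m=(im.min(2)>170).astype(np.uint8); r=np.zeros_like(m); r[195:235,290:415]=m[195:235,290:415]
ys,xs=np.nonzero(r);print(len(xs),xs.min(),xs.max())
# tube mid line from columns
C=[];
for x in range(305,385):
    y=ys[xs==x]
    if len(y): C.append((x,y.mean(),y.max()-y.min()+1))
C=np.array(C);print(np.median(C[:,2]))
W=onz("top",C[:,:2],120);k=np.polyfit(W[:,1],W[:,0],1);print("x=",k,"ang",np.arctan(-k[0]),W[0],W[-1])
# width across on z=120
e=onz("top",[[345,ys[xs==345].min()-.5],[345,ys[xs==345].max()+.5]],120);print("edges",e)
print("bright outer end",onz("top",[[xs.min(),218],[298,218],[xs.max(),212]],120))
print("post cand",onz("top",[[394,213],[410,213]],130))
cv2.imwrite("pics/topc.png",cv2.resize(im[190:300,280:440],None,fx=5,fy=5,interpolation=cv2.INTER_CUBIC))
s=cv2.imread("pics/scene0.png")
cv2.imwrite("pics/scenec.png",cv2.resize(s[200:355,215:365],None,fx=5,fy=3.8,interpolation=cv2.INTER_CUBIC)[:600])
E
```

```text
1544 296 407
14.0
x= [-7.44119495e-02  5.76938351e+02] ang 0.07427506093935694 [574.02613545  38.77776088] [ 587.48039741 -145.80134489]
edges [[598.38360683 -54.55328783]
 [563.15182827 -54.80740165]]
bright outer end [[ 577.36234404   59.88725498]
 [ 577.40394867   55.20492416]
 [ 593.87901384 -199.60260947]]
post cand [[ 590.05820719 -167.83513907]
 [ 590.42004393 -204.94818744]]
```

View pics/topc.png

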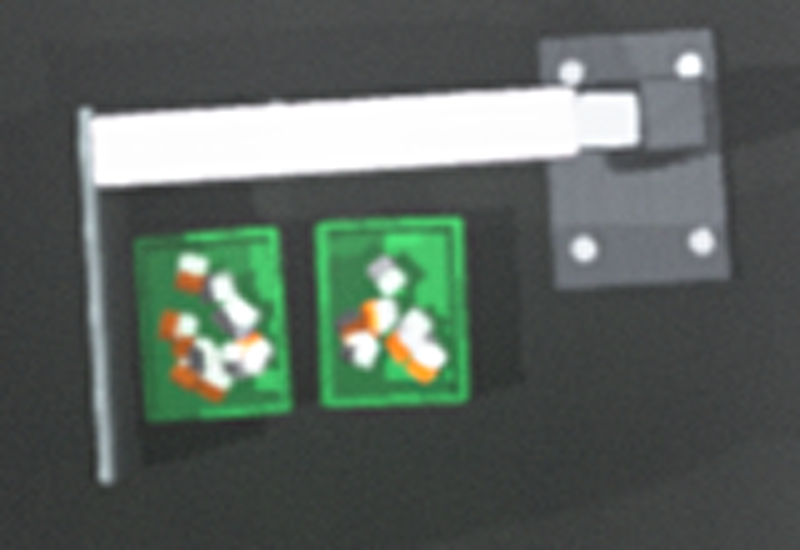

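View pics/scenec.png

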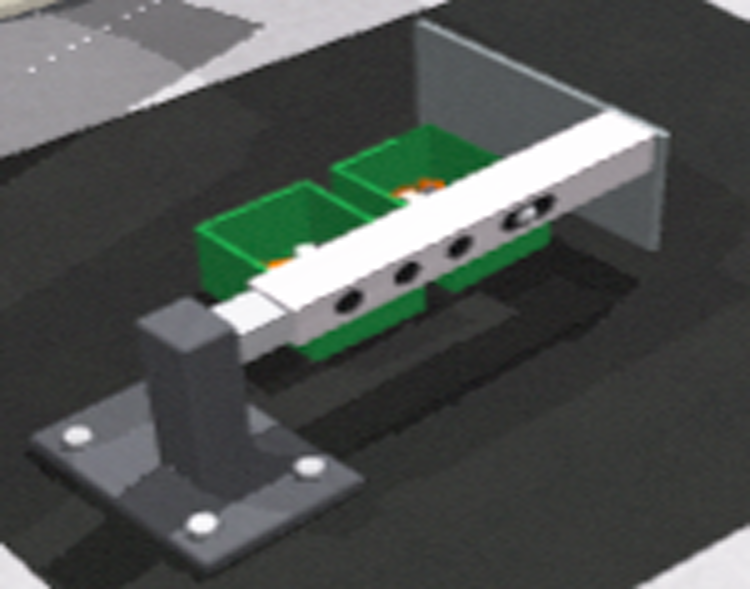

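The top crop shows the outer tube's inner end at crop x≈577 (px 395.3, 214.6), the plate's outer edge at ≈80 (px 296, 214), and the post top at ≈(674,110), i.e. px (414.8,212). The scene crop shows the pale button in the oblong slot at crop ≈(528,213), with three dark holes at (459,247), (407,272) and (349,300).

```bash
cat >> h.py <<'E'
TH=0.0743; ey=np.array([-np.sin(TH),np.cos(TH)]); ex=np.array([np.cos(TH),np.sin(TH)])
E
python3 - <<'E'
from h import *
P=onz("top",[[395.3,214.6],[296,218]],120)
print("ends along y",P@ey, "->O_y", P@ey-[-140,91]); 
q=onz("top",[[280+674/5,190+113/5]],130); print("post",q, q@ey+185,q@ex)
x0=(np.array([583.4,-54.5])@ex); print("x0",x0)
# scene: features in the +x face plane
o,d=ray("scene",[[215+a/5,200+b/3.8] for a,b in [(528,213),(503,226),(553,199),(459,247),(407,272),(349,300),(290,330),(655,155)]])
n=np.r_[ex,0]; W=o+d*((x0+15-o@n)/(d@n))[:,None]
print(np.round(np.c_[W[:,:2]@ey,W[:,2]],1))
E
```

```text
ends along y [-215.36171664   16.86346415] ->O_y [-75.36171664 -74.13653585]
post [[ 591.46224482 -216.08960173]] [-74.3986382] [573.78972588]
x0 577.744788451274
[[ -76.3  110.1]
 [ -92.3  109.6]
 [ -60.   111.4]
 [-119.9  110.3]
 [-151.4  111. ]
 [-185.2  111.5]
 [-218.4  111. ]
 [  10.3  105.8]]
```

Rack estimate: axis angle 0.0743 rad, origin y≈-74.6 along the tube, x0≈575 (the two views differ by a few mm, so I'll centre by force after gripping). I'm gripping the tube clear of the slot, at rack y=45.

```bash
cat >> h.py <<'E'
from scipy.spatial.transform import Rotation as R
X0,Y0=575.0,-74.6
def W(x,y,z): return np.r_[(X0+x)*ex+(Y0+y)*ey,z]
def rk(p=None):
    p=np.array(robot.read_eef_pos() if p is None else p); return np.round([p[:2]@ex-X0,p[:2]@ey-Y0,p[2]],2)
def F():
    f=np.array(robot.read_contact_force()); return np.round([f[:2]@ex,f[:2]@ey,f[2]],2)
def quat(s=1):
    y=np.r_[s*ex,0];z=np.array([0,0,-1.]);return R.from_matrix(np.c_[np.cross(y,z),y,z]).as_quat()
def st(m): print(m,"t",round(robot.read_clock(),2),"rack",rk(),"F",F(),"w",round(robot.read_width(),2))
E
python3 - <<'E'
from h import *
js=[(s,robot.ik(W(0,45,200),quat(s))) for s in(1,-1)]
for a in js: print(a)
s=min((a for a in js if a[1] is not None),key=lambda a:abs(a[1][5]))[0]; print("s",s)
robot.move_ptp(W(0,45,190),quat(s)); st("above")
print(robot.movel(W(0,45,105),vel=100,force_limit=10)); st("down")
robot.grab(20); st("grab")
E
```

```text
(1, array([-0.122847  ,  0.32060617, -0.01884655,  1.2313436 ,  0.        ,
        1.37364932]))
(-1, array([-0.122847  ,  0.32060617, -0.01884655,  1.2313436 ,  0.        ,
       -1.76794333]))
s 1
above t 2.3 rack [1.0000e-02 4.4110e+01 1.9011e+02] F [-0.13 -1.09 -0.61] w 85.43
False
down t 3.3 rack [  0.36  44.88 105.6 ] F [0.64 0.51 0.31] w 85.54
grab t 3.85 rack [ -2.64  45.05 105.29] F [-14.11  -0.77  11.72] w 29.75
```

```bash
sed -i 's/X0,Y0=575.0/X0,Y0=572.2/' h.py
python3 - <<'E'
from h import *
robot.grab(50)
robot.movel(W(0,45,105.6),vel=40); st("centred")
hit=robot.movel(W(0,45+26,105.6),vel=8,force_limit=13); st(hit)
robot.pause(.1); st("rest")
E
```

```text
centred t 4.32 rack [5.0000e-02 4.5020e+01 1.0548e+02] F [ 3.32  0.37 -1.54] w 29.23
True t 5.95 rack [6.0000e-02 5.5030e+01 1.0544e+02] F [ 1.19 -2.04  5.28] w 29.38
rest t 6.05 rack [6.0000e-02 5.4970e+01 1.0541e+02] F [ 2.91 -1.44  5.9 ] w 28.81
```

Run:
```python
from h import *
robot.let_go(); robot.movel(W(0,-1,105.6),vel=60); st("at button")
robot.grab(50); robot.pause(.1); st("squeezed")
hit=robot.movel(W(0,7,105.6),vel=6,force_limit=19); st(("duck",hit))
if not hit:
    hit=robot.movel(W(0,50,105.6),vel=8,force_limit=12); st(("slide",hit))
```

```text
at button t 7.72 rack [-6.0000e-02 -7.2000e-01  1.0558e+02] F [-0.08  0.85 -0.81] w 85.39
squeezed t 8.38 rack [ 9.0000e-02 -8.8000e-01  1.0602e+02] F [-1.08  0.91  5.14] w 29.38
('duck', True) t 9.51 rack [1.0000e-01 3.1400e+00 1.0604e+02] F [-0.35 -2.4   3.92] w 29.49
```

Run:
```python
from h import *
y=rk()[1]
hit=robot.movel(W(0,y+6,105.6),vel=6,force_limit=19); st(("duck2",hit))
if not hit:
    hit=robot.movel(W(0,50,105.6),vel=8,force_limit=12); st(("slide",hit))
```

```text
('duck2', False) t 10.62 rack [8.0000e-02 8.2100e+00 1.0603e+02] F [-1.77 -6.74  7.11] w 29.36
('slide', True) t 13.71 rack [9.0000e-02 3.3330e+01 1.0601e+02] F [-1.42 -4.5   4.15] w 29.32
```

The tube is at about 44 mm, which matches the first hole seen in the image at rack y≈-45. I'll let go, then repeat for the second hole, expected about 31 mm further on.

Run:
```python
from h import *
robot.let_go(); robot.pause(.2); robot.movel(W(0,-1,105.6),vel=60); st("at button")
cv2.imwrite("pics/s1.png",cv2.resize(robot.read_camera("scene")[200:355,215:365,::-1],None,fx=4,fy=3.8,interpolation=cv2.INTER_CUBIC))
robot.grab(50); robot.pause(.1); st("squeezed")
for i in range(4):
    hit=robot.movel(W(0,rk()[1]+7,105.6),vel=6,force_limit=19); st(("duck",hit))
    if not hit: break
if not hit:
    hit=robot.movel(W(0,45,105.6),vel=8,force_limit=12); st(("slide",hit))
```

```text
at button t 15.22 rack [-4.0000e-02 -1.1500e+00  1.0559e+02] F [ 0.23 -0.1  -0.13] w 85.46
squeezed t 15.92 rack [ 7.0000e-02 -8.8000e-01  1.0602e+02] F [-1.65  0.78  5.76] w 29.43
('duck', False) t 17.25 rack [9.0000e-02 3.2400e+00 1.0605e+02] F [ -4.37 -16.47   3.59] w 29.41
('slide', True) t 18.21 rack [5.0000e-02 6.5300e+00 1.0603e+02] F [-0.4   0.4   4.62] w 29.11
```

View pics/s1.png

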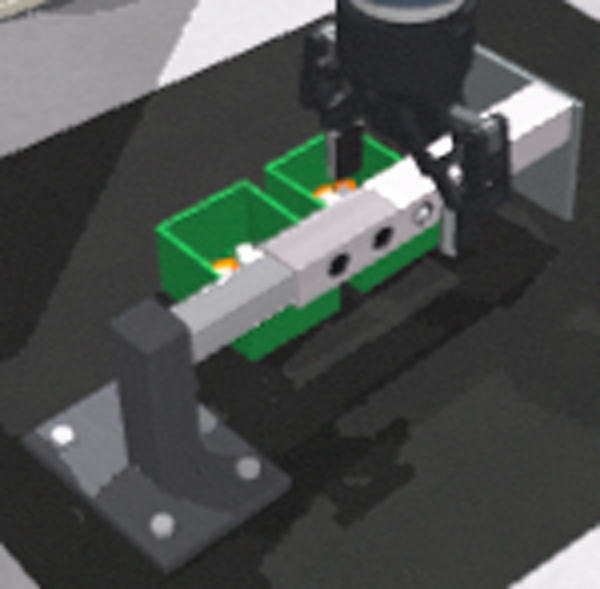

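The picture shows the pale button standing in the first hole at crop (423,213), with two dark holes left. The slide stopped early because the force fell when the button ducked (-16 to 0 N), so I'll carry on.

Run:
```python
from h import *
hit=robot.movel(W(0,13,105.6),vel=7,force_limit=17); st(hit)
if not hit:
    hit=robot.movel(W(0,45,105.6),vel=8,force_limit=12); st(("slide",hit))
```

```text
False t 19.3 rack [9.0000e-02 1.1770e+01 1.0601e+02] F [-2.74 -6.16  6.76] w 29.45
('slide', True) t 21.77 rack [7.0000e-02 3.1330e+01 1.0603e+02] F [-1.06 -3.81  3.45] w 29.8
```

Run:
```python
from h import *
robot.let_go(); robot.pause(.2); robot.movel(W(0,31.3,230),vel=100); robot.pause(.3); st("up")
cv2.imwrite("pics/s2.png",cv2.resize(robot.read_camera("scene")[200:355,215:365,::-1],None,fx=4,fy=3.8,interpolation=cv2.INTER_CUBIC))
```

```text
up t 24.24 rack [-4.0000e-02  3.1300e+01  2.2978e+02] F [-1.15 -0.15 -0.01] w 85.06
```

View pics/s2.png

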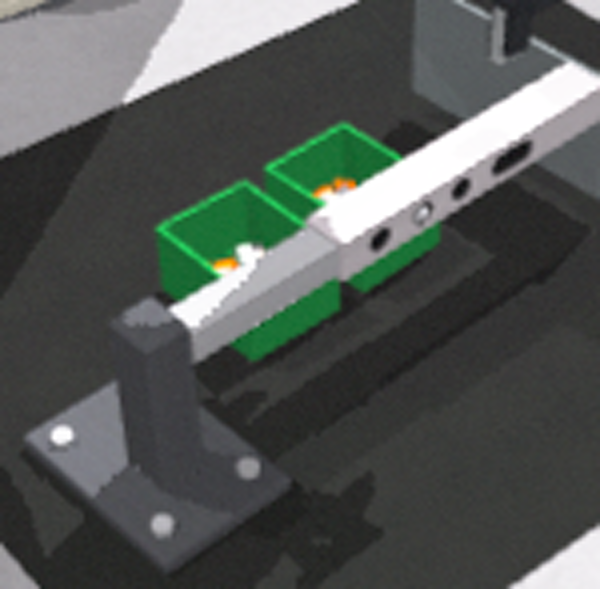

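The pale button now stands in the second hole at crop (423,213): the third hole is at (380,238), and the first hole (461,188) and the slot (512,154) are empty. The bins look unmoved and the gripper is clear, so I'm handing in.

```bash
python3 -c "
from cell import robot
print(robot.close_job())"
```

```text
the job is handed in; nothing more can be done
None
```

The button caught in the first round hole with the tube at about 44 mm, then in the second at about 76 mm, and the camera shows it standing there. I let go and moved the arm clear, the row's bins look unmoved, and I handed the job in at about 24 s; no verdict came back.

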